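Lock the die plate's last quarter-turn stud

ROBOT

A 6-joint arm with a two-finger parallel gripper is mounted at the origin on the work surface. World frame = base frame: x ahead of the robot, y to its left, z up, the work surface at z = 0. Lengths are in m, angles in rad, forces in N, time in s.
With the tool pointing down it reaches from about 0.375 to 0.975 m from the base axis. Payload 3.8 kg.
Tool frame: the origin (TCP) lies on the centre line of the jaws, within the pads' length; the fingertips stand 17 mm ahead of it and the grasp point (between the pads) lies 2 mm behind it (bot.tip_extent is the distance from the TCP to the fingertips, in m); z points along the fingers, y is the line along which they close (so a half turn about z gives the same grasp; the last joint's range is limited). The gripper opens to 85 mm and grips with 20 to 120 N. Pads are 22 mm wide; open, the fingers measure 114 mm over their backs; the gripper's body (76 mm by 85 mm) begins 54 mm behind the grasp point. The pads swing forward as they close: fully open they stand 13 mm farther back than shut.
Start: joints at [-1.298, 0.264, 1.604, -0, 1.274, -0.037], TCP at [0.206, -0.643, 0.248] pointing down, gripper open.
Joint ranges: [-2.63, 2.63], [-0.94, 2.18], [0.31, 2.57], [-1.31, 4.45], [0, 2.66], [-2.55, 2.55]. Speed limits (rad/s): [2.57, 2.57, 3.14, 3.14, 3.14, 3.14].

INTERFACE

Orientations are given as a rotation vector (axis times angle).
In Python, from workcell import readout, read_camera, finish_job, bot gives the robot as it stands.
- The arm moves only by the tool jog_arm, never from a script. Its argument "deltas" is one flat list of numbers, 7 for each row, row after row: the shift along the tool's x, y, z in m, then the turn, a rotation vector about the tool's x, y, z in degrees, then the gripper command: -1 is shut, 1 is fully open, values between are in proportion. A call has 1 to 8 rows; each row is the pose to reach, as a shift and turn from the pose commanded when the call began, along the tool's axes at that moment; what a row does not reach only later rows make up. A row lasts 1/10 s, in which the tool goes at most 50 mm and 8.59 degrees, less where a joint would pass 70% of its speed; a pose out of reach is approached as far as the arm can. A call with a gripper value outside its range is refused whole. The fingers move at their own pace and stop on an object; "squeeze" is the grip in N (left out, the last holds). Time passes only in rows, so rows that repeat a pose let the fingers close. It gives the time, the measured TCP pose, the force, the opening and the grip force at its end, in the units of the state.
- readout.read_state(): the state, without advancing time (a new reading comes with each control period).
- read_camera(name): name is "scene" or "top" or "wrist"; returns a dict with "color" (480x640x3 uint8, blue, green, red), "fx", "fy", "cx", "cy" (pixels), "origin" and "attitude" of the camera in the world. Camera axes: x right, y down, z forward; pixel columns grow to the right and rows downward; lengths in m; the calibration is good to about 2 mm. A picture is of the moment at which its call begins. There is no depth.
- finish_job(): hands the job in; it is judged then, once.
The state is a dict: "time": time; "q": joint angles; "joint_vel": joint speeds; "joint_torque": joint torques, N m; "tool_pos": TCP position; "tcp_rot": TCP orientation; "wrist_force": force on the tool from outside, world axes, zero at the start; "torque": the same for the moment, N m; "width": opening from 0.0 (shut) to 1.0 (fully open); "grip_force": force on a finger pad.
Only numpy, scipy, OpenCV 4.12 (cv2) and the standard library are available. Lean on these libraries where they do the work, as an engineer would, in place of code of your own. Each camera call takes 0.05 s, during which the arm holds its last target. There are 200 camera calls.

TASK

The tray sealer's die plate has been changed, but one of its four quarter-turn studs is still unlocked and stands proud. Take the flat screwdriver out of the tool block, rest its blade lightly on that stud and rotate it gently until it drops into the slot, then turn the stud clockwise to its stop, following it down and easing off once it stops, never leaning on it or forcing it. Stand the screwdriver back in the hole it came from, let go, and leave everything else where it is.

Things in the scene. Friction and masses are not known exactly. Their poses are not given: they have to be found in the camera images.
- die_centre (a point): stainless tray sealer, 240 mm wide (x) by 470 mm long (y), its sealing head standing open at its -y end. Point: centre of the top face of its flat aluminium die plate (200 x 234 mm, 100 mm above the table), with a black tray in its middle and a quarter-turn stud at each corner (83 mm in x and 97 mm in y from this point). y is the machine's length, z up
- open_stud (a point): the one unlocked stud of the four: upright steel pan head 18 mm across, with a straight slot right across it, 4.6 mm wide, 4 mm deep. Point: on the stud's axis at the top of its ferrule (dark disc 28 mm across, 2 mm high); y runs along the machine's length. Unlocked, the head's top stands 10 mm above this point (locked ones 6 mm, their slots about across the machine)
- stud (a joint): turn of that stud, rad: 0 unlocked (starts at 0 to 0.15), growing clockwise seen from above, 1.57 locked; hard stops at both ends; stays where left. It needs 0.08 to 0.1 N m to turn. The turn draws the head in evenly by 4 mm in all, so a blade must follow it down to stay in the slot. At the start the slot lies up to 54 degrees either side of the machine's length; not measured: see or feel it
- driver_mid (a point): flat screwdriver, 160 mm, 0.11 kg, standing blade down in the tool block: black handle of square section 24 x 24 mm, 70 mm long; below it 90 mm of steel shaft 8 mm across with a straight blade 12 mm wide, 2 mm thick. Point: centre of the handle, on the axis, 125 mm above the blade's tip. The blade's width runs along x; the handle's sides are square to x and y; z up the handle
- driver_tip (a point): the middle of that screwdriver's blade tip
- tool_block: wooden block 70 (x) x 230 (y) x 100 mm with three upright round holes 16 mm across and 95 mm deep in a row along y at -75, 0 and 75 mm; origin: centre of its underside. A driver hangs in each hole, its handle's lower end resting on the block's top. Which hole holds which differs from time to time
- cross_driver: small cross-head screwdriver with a round handle 21 mm across, 60 mm long, in the block; origin at its tip. To be left alone
- nut_driver: nut driver with a round handle 24 mm across, 65 mm long, in the block; origin at its tip. To be left alone
- packed_tray: black tray of rice cakes, 130 x 170 x 42 mm. To be left alone
- sanitiser: clear bottle, 60 mm across, 150 mm tall. To be left alone
- tape: roll of tape lying flat, 100 mm across, 48 mm high. To be left alone
- tongs: small steel tongs lying down, 155 mm long. To be left alone
- lid_stack: stack of clear tray lids, 134 x 174 x 80 mm. To be left alone
- fer_open: the ferrule under the unlocked stud with all that it carries, stud included; origin at its underside, on the stud's axis. The stud is sprung along its axis: it pushes back about 2 N per mm for 2.5 mm and is then solid; it gives no way sideways. 3 to 6 N is pressure enough; over 20 N, or over 0.25 N m at the stop, strains it
- driver: that screwdriver as a whole; origin at its blade tip, axes as above
Things that resemble listed ones, but are neither listed nor needed, are in the scene too. Leave any red or turquoise look-alike of the driver alone.

How it is judged:
On the way, in this order (a step that is already met when the one before it is completed fails the run):
1. the screwdriver is lifted out of the tool block (distance of driver_mid from where it was at the start of the episode above 0.09 m), for 0.1 s.
2. the stud reaches its stop while the upright screwdriver's blade is in its slot (value of joint stud above 1.45 rad and horizontal distance between driver_tip and open_stud below 0.004 m and z of driver_tip in the frame of open_stud below 0.0055 m and angle between driver_tip's own z axis and vertical below 0.12 rad), for 0.1 s.
At the end, for the whole second after the job is handed in: the stud is turned to its stop (joint over 1.45 rad), and the flat screwdriver stands upright (within 4.5 degrees) and still in the hole it came from, its middle within 8 mm of where it was at first, released (value of joint stud above 1.45 rad and distance of driver_mid from where it was at the start of the episode below 0.008 m and angle between driver_mid's own z axis and vertical below 0.08 rad and linear speed of driver below 0.02 m/s); the robot touches nothing.
It fails at once if the screwdriver bears on the stud or forces it at its stop with more than 60 N in all (a press of about 6 N with about 0.3 N m of turn) (contact force between driver and fer_open above 60 N).
It fails at once if the fingers touch the stud (contact force between the fingers and fer_open above 1 N).
It fails at once if another thing on the table or in the block is moved more than 30 mm (distance of any of cross_driver, nut_driver, packed_tray, sanitiser, tape, tongs, lid_stack from where it was at the start of the episode above 0.03 m).
It also fails if it takes over 72 s, if anything falls off the work surface, if the arm or the gripper's body presses on something with over 40 N, if the wrist force passes 120 N, or if a joint passes its speed limit or range.

## Working session

There is one attempt and no reset: what is moved stays moved. The work goes in short steps, Python scripts to look and compute and a tool call to move; the robot and the scene stay as the last step left them, time stands still between calls to the robot, and variables do not carry over. Pictures are saved under pics/ and viewed, at most 10 in all, crops included, and the job is handed in when it is done.

Besides the shell and the picture viewer there is one more tool, called after "Request:" by a JSON object that holds its "api" and its "payload". jog_arm: Moves the arm, as the interface text tells. Its arguments: {"type":"object","properties":{"deltas":{"type":"array"},"squeeze":{"type":"number"}},"required":["deltas"]}

```bash
mkdir -p pics; cat > h.py <<'E'
import numpy as np, cv2
from scipy.spatial.transform import Rotation as R
from workcell import readout, read_camera, finish_job, bot
def cam(n):
    c=read_camera(n); a=np.array(c["attitude"],float)
    c["R"]=a if a.shape==(3,3) else (R.from_rotvec(a).as_matrix() if a.size==3 else R.from_quat(a).as_matrix())
    c["o"]=np.array(c["origin"]); return c
def ray(c,u,v,z):
    d=c["R"]@np.array([(u-c["cx"])/c["fx"],(v-c["cy"])/c["fy"],1]); return c["o"]+d*(z-c["o"][2])/d[2]
def proj(c,p):
    q=c["R"].T@(np.array(p)-c["o"]); return [c["fx"]*q[0]/q[2]+c["cx"],c["fy"]*q[1]/q[2]+c["cy"]]
E
python3 - <<'E'
from h import *
import pickle
for n in("scene","top"):
    c=cam(n);cv2.imwrite(f"pics/{n}0.png",c["color"]);pickle.dump(c,open(n+".pkl","wb"))
    print(n,c["attitude"],c["o"],c["fx"])
print(readout.read_state())
E
```

```text
scene [-2.12449204 -1.26611473  0.46495546] [ 1.07147036 -0.22862995  0.84884851] 479.2797096187476
top [-2.09927943  2.15431631 -0.22110299] [0.26875738 0.12375095 1.24787769] 466.438173519916
{'time': 0.1, 'q': array([-1.29793834e+00,  2.64668634e-01,  1.60524531e+00, -2.04799349e-05,
        1.27370888e+00, -3.69014570e-02]), 'joint_vel': array([-3.66997606e-06,  2.06877655e-05, -1.73810284e-03,  1.51229341e-03,
       -1.63521574e-03, -6.67190204e-06]), 'joint_torque': array([-4.75465258e-04, -5.16713119e+01, -3.68591774e+01, -1.23565187e-04,
        6.38057885e-03, -3.85844010e-05]), 'tool_pos': array([ 0.20558076, -0.64226891,  0.24708843]), 'tcp_rot': array([-3.10199695e+00, -4.84324724e-01,  4.05635715e-04]), 'wrist_force': array([ 0.03644599, -0.50021211,  0.37401483]), 'torque': array([-0.01961219,  0.02324362,  0.01741121]), 'grip_force': 0.0, 'width': 1.0004905839289817}
```

View pics/scene0.png

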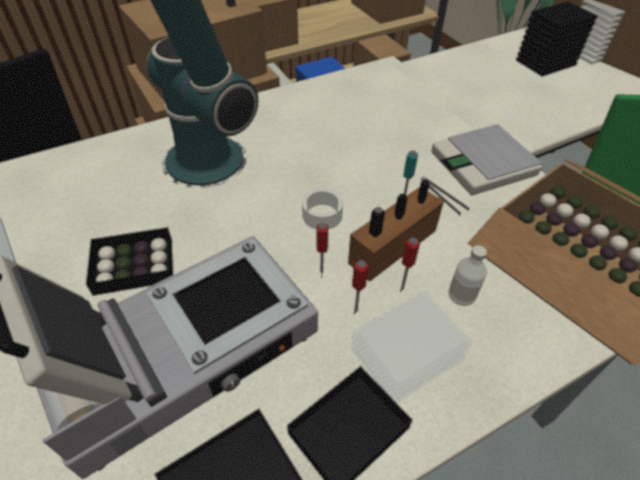

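View pics/top0.png

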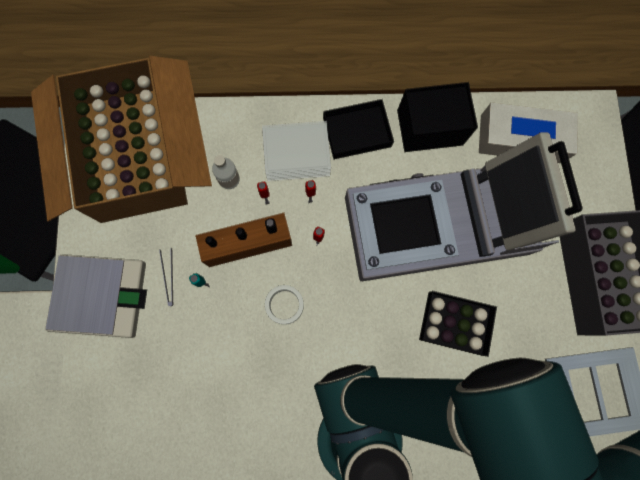

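The scene view shows the block with black handles at (376,220), (401,206) and (424,190), and red and turquoise look-alikes around it. The die's studs are at (159,293), (249,247), (293,302) and (199,357). In the top view the handles are at (271,226), (241,233) and (210,241). Next I'll crop the block and the studs from both views.

```bash
python3 - <<'E'
from h import *
import pickle
s=pickle.load(open("scene.pkl","rb"));t=pickle.load(open("top.pkl","rb"))
def cr(c,u,v,w,h,W,H): return cv2.resize(c["color"][v:v+h,u:u+w],(W,H),interpolation=cv2.INTER_CUBIC)
a=cr(s,340,165,110,110,300,300); a2=cr(t,190,200,110,75,440,300)
b=cr(s,145,230,170,140,364,300); b2=cr(t,340,170,125,100,375,300)
cv2.imwrite("pics/crop.png",np.vstack([np.hstack([a,a2]),np.hstack([b,b2,np.zeros((300,1,3),np.uint8)])]))
for n,(u,v),z in [("h1",(271,219.5),.17),("h2",(241,233),.165),("h3",(210,241),.16),("s1",(361,198),.108),("s2",(437,187),.108),("s3",(450,249),.108),("s4",(365,263),.108)]: print(n,ray(t,u,v,z).round(3))
for n,(u,v),z in [("h1",(377,210),.17),("h2",(402,196),.165),("h3",(425,181),.16),("s1",(159,293),.108),("s2",(249,247),.108),("s3",(293,302),.108),("s4",(199,357),.108)]: print(n,ray(s,u,v,z).round(3))
E
```

```text
h1 [0.537 0.204 0.17 ]
h2 [0.507 0.276 0.165]
h3 [0.491 0.35  0.16 ]
s1 [ 0.603 -0.02   0.108]
s2 [ 0.628 -0.216  0.108]
s3 [ 0.466 -0.236  0.108]
s4 [ 0.437 -0.022  0.108]
h1 [0.529 0.205 0.17 ]
h2 [0.515 0.277 0.165]
h3 [0.495 0.352 0.16 ]
s1 [ 0.473 -0.237  0.108]
s2 [ 0.447 -0.044  0.108]
s3 [ 0.609 -0.025  0.108]
s4 [ 0.634 -0.215  0.108]
```

View pics/crop.png

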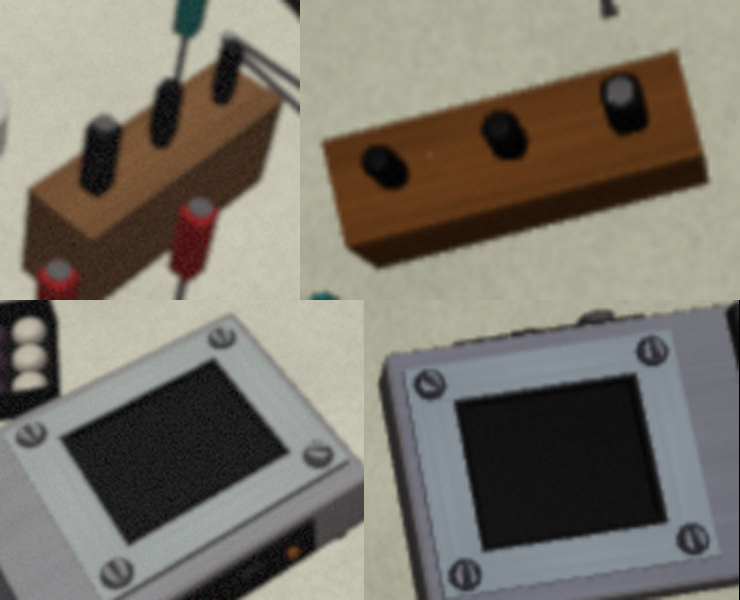

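The open stud is probably the one at top-view (361,198): its slot is diagonal, while the other three slots lie across the machine. The tallest handle, at top-view (271,220), is likely the flat driver. I'll check it with the wrist camera.

```bash
cat >> h.py <<'E'
def yawR(yaw): # tool down; yaw = world angle of the closing line (tool y)
    y=np.array([np.cos(yaw),np.sin(yaw),0]); z=np.array([0,0,-1.]); return np.array([np.cross(y,z),y,z]).T
def delta(p,yaw,s=None):
    s=s or readout.read_state(); A=R.from_rotvec(s["tcp_rot"])
    print("shift",(A.inv().apply(np.array(p)-s["tool_pos"])).round(4),"turn",np.degrees((A.inv()*R.from_matrix(yawR(yaw))).as_rotvec()).round(2))
def st():
    s=readout.read_state(); M=R.from_rotvec(s["tcp_rot"]).as_matrix()
    print("t",round(s["time"],2),"p",s["tool_pos"].round(4),"yaw",np.degrees(np.arctan2(M[1,1],M[0,1])).round(2),"tilt",np.degrees(np.arccos(-M[2,2])).round(2),"F",s["wrist_force"].round(2),"T",s["torque"].round(3),"w",s["width"].round(3),"g",s["grip_force"],"q",s["q"].round(2)); return s
E
python3 - <<'E'
from h import *
s=st(); c=cam("wrist"); A=R.from_rotvec(s["tcp_rot"])
print("cam in tool",A.inv().apply(c["o"]-s["tool_pos"]),"\n",A.inv().as_matrix()@c["R"],c["fx"])
print(A.as_matrix())
d=np.array([.54-.505,.20-.277]);print("block y angle",np.degrees(np.arctan2(.35-.204,-.047)))
for yaw in (13,-167,103,-77): print(yaw);delta((.50,.20,.36),np.radians(yaw))
E
```

```text
Traceback (most recent call last):
  File "h.py", line 19, in st
    print("t",round(s["time"],2),"p",s["tool_pos"].round(4),"yaw",np.degrees(np.arctan2(M[1,1],M[0,1])).round(2),"tilt",np.degrees(np.arccos(-M[2,2])).round(2),"F",s["wrist_force"].round(2),"T",s["torque"].round(3),"w",s["width"].round(3),"g",s["grip_force"],"q",s["q"].round(2)); return s
                                                                                                                                                                                                                           ^^^^^^^^^^^^^^^^
AttributeError: 'float' object has no attribute 'round'
```

```bash
sed -i 's/s\["width"\].round(3)/round(s["width"],3)/' h.py
python3 - <<'E'
from h import *
s=st(); c=cam("wrist"); A=R.from_rotvec(s["tcp_rot"])
print("cam in tool",A.inv().apply(c["o"]-s["tool_pos"]),"\n",(A.inv().as_matrix()@c["R"]).round(3),c["fx"])
print(A.as_matrix().round(3))
print("block y angle",np.degrees(np.arctan2(.35-.204,-.047)))
for yaw in (13,-167,103,-77): print(yaw);delta((.50,.20,.36),np.radians(yaw))
E
```

```text
t 0.1 p [ 0.2056 -0.6423  0.2471] yaw -72.25 tilt 0.12 F [ 0.04 -0.5   0.37] T [-0.02   0.023  0.017] w 1.0 g 0.0 q [-1.3   0.26  1.61 -0.    1.27 -0.04]
cam in tool [ 0.0699142  -0.0010127  -0.12618093] 
 [[-0.    -0.962 -0.274]
 [ 1.    -0.    -0.   ]
 [ 0.    -0.274  0.962]] 344.84044272276645
[[ 0.952  0.305 -0.001]
 [ 0.305 -0.952  0.002]
 [ 0.    -0.002 -1.   ]]
block y angle 107.84429160827534
13
shift [ 0.5372 -0.7127 -0.1115] turn [-8.000e-02 -8.000e-02 -8.525e+01]
-167
shift [ 0.5372 -0.7127 -0.1115] turn [-8.000e-02  8.000e-02  9.475e+01]
103
shift [ 0.5372 -0.7127 -0.1115] turn [ 0.0000e+00 -1.5000e-01 -1.7525e+02]
-77
shift [ 0.5372 -0.7127 -0.1115] turn [-0.1  -0.    4.75]
```

Request:
{"api": "jog_arm", "payload": {"deltas": [0,0,-0.05,0,0,0,1,0,0,-0.1,0,0,0,1,0.53,-0.71,-0.11,0,0,-90,1,0.53,-0.71,-0.11,0,0,-90,1,0.53,-0.71,-0.11,0,0,-90,1,0.53,-0.71,-0.11,0,0,-90,1,0.53,-0.71,-0.11,0,0,-90,1,0.53,-0.71,-0.11,0,0,-90,1]}}

```text
time: 0.95
tool_pos: [0.3035, -0.3571, 0.3513]
tcp_rot: [-2.579, -1.794, -0.001]
wrist_force: [1.6, -0.2, -0.1]
width: 1.0
grip_force: 0.0
```

```bash
python3 - <<'E'
from h import *
st(); delta((.52,.20,.36),np.radians(17.8))
E
```

```text
t 0.95 p [ 0.3035 -0.3571  0.3513] yaw -20.37 tilt 0.02 F [ 1.63 -0.2  -0.12] T [-0.026 -0.041  0.034] w 1.0 g 0.0 q [-0.92 -0.18  1.88  0.    1.44 -0.56]
shift [ 0.5976  0.0091 -0.0084] turn [ 1.000e-02 -2.000e-02 -3.817e+01]
```

Request:
{"api": "jog_arm", "payload": {"deltas": [0.6,0.01,-0.01,0,0,-38,1,0.6,0.01,-0.01,0,0,-38,1,0.6,0.01,-0.01,0,0,-38,1,0.6,0.01,-0.01,0,0,-38,1,0.6,0.01,-0.01,0,0,-38,1,0.6,0.01,-0.01,0,0,-38,1,0.6,0.01,-0.01,0,0,-38,1,0.6,0.01,-0.01,0,0,-38,1]}}

```text
time: 1.75
tool_pos: [0.451, 0.0147, 0.3584]
tcp_rot: [1.861, 2.53, 0.0]
wrist_force: [0.5, -0.6, 0.6]
width: 1.006
grip_force: 0.0
```

Request:
{"api": "jog_arm", "payload": {"deltas": [0.05,0,0,0,0,0,1,0.1,0,0,0,0,0,1,0.15,0,0,0,0,0,1,0.15,0,0,0,0,0,1]}}

```text
time: 2.15
tool_pos: [0.4039, 0.161, 0.3581]
tcp_rot: [-1.849, -2.536, -0.002]
wrist_force: [-0.8, 0.7, -0.5]
width: 1.0
grip_force: 0.0
```

```bash
python3 - <<'E'
from h import *
import pickle
st(); c=cam("wrist"); s=st(); pickle.dump((c,s),open("w1.pkl","wb")); cv2.imwrite("pics/w1.png",c["color"])
E
```

```text
t 2.15 p [0.4039 0.161  0.3581] yaw 17.81 tilt 0.17 F [-0.76  0.69 -0.5 ] T [ 0.01   0.001 -0.019] w 1.0 g 0.0 q [ 0.32 -0.25  1.93  0.    1.47  0.01]
t 2.2 p [0.4049 0.1584 0.3581] yaw 17.71 tilt 0.03 F [ 0.06 -0.78 -0.26] T [-0.009 -0.017  0.032] w 0.997 g 0.0 q [ 0.32 -0.25  1.93  0.    1.47  0.01]
```

View pics/w1.png

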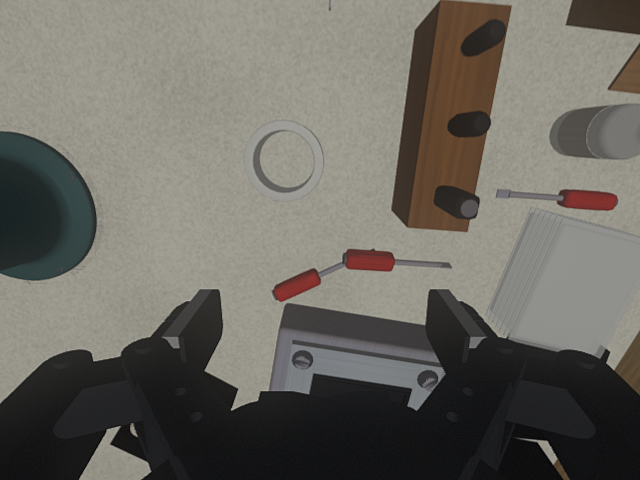

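The block fills the upper right of the picture, with handles at (460,205), (470,124) and (485,38). Stud heads show at (302,359) and (428,380). I'll enlarge the handles.

```bash
python3 - <<'E'
from h import *
import pickle
c,s=pickle.load(open("w1.pkl","rb"))
im=c["color"][0:240,390:530]
im=cv2.convertScaleAbs(im,alpha=2,beta=15)
a=cv2.resize(im,(350,600),interpolation=cv2.INTER_CUBIC)
b=cv2.convertScaleAbs(c["color"][345:400,285:445],alpha=1.3)
b=cv2.resize(b,(440,151),interpolation=cv2.INTER_CUBIC)
k=cv2.resize(cv2.convertScaleAbs(c["color"][170:230,420:490],alpha=2.5,beta=10),(440,377),interpolation=cv2.INTER_CUBIC)
out=np.zeros((600,790,3),np.uint8);out[:,:350]=a;out[:151,350:]=b;out[160:537,350:]=k
cv2.imwrite("pics/w1c.png",out)
for n,(u,v),z in[("h1",(470,209),.17),("h2",(484,123),.165),("h3",(499,30),.16),("s1?",(302,359),.108),("s?",(428,380),.108)]:print(n,ray(c,u,v,z).round(4))
E
```

```text
h1 [0.5317 0.2075 0.17  ]
h2 [0.5138 0.2818 0.165 ]
h3 [0.4962 0.3544 0.16  ]
s1? [ 0.439  -0.0385  0.108 ]
s? [ 0.6026 -0.0188  0.108 ]
```

View pics/w1c.png

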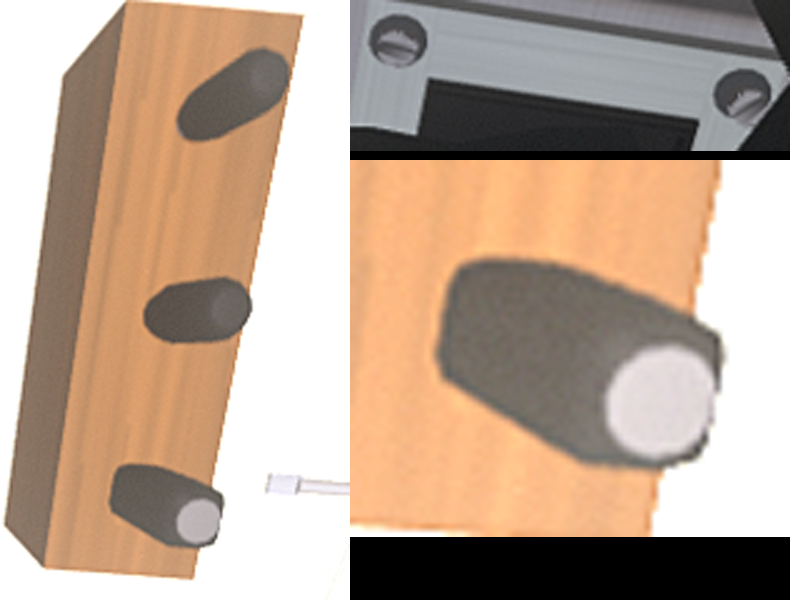

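The lower handle, at w1 (465,205), has a square section. The other two, at (470,124) and (485,38), are round, and the red ones lie loose on the table. So this is the flat driver, at about (0.531, 0.207).

```bash
python3 - <<'E'
from h import *
st(); delta((.531,.207,.24),np.radians(13.6))
E
```

```text
t 2.2 p [0.4049 0.1584 0.3581] yaw 17.71 tilt 0.03 F [ 0.06 -0.78 -0.26] T [-0.009 -0.017  0.032] w 0.997 g 0.0 q [ 0.32 -0.25  1.93  0.    1.47  0.01]
shift [0.0079 0.1349 0.118 ] turn [-0.03 -0.01  4.11]
```

Request:
{"api": "jog_arm", "payload": {"deltas": [0.003,0.045,0.04,0,0,4.1,1,0.006,0.09,0.08,0,0,4.1,1,0.008,0.135,0.118,0,0,4.1,1,0.008,0.135,0.118,0,0,4.1,1,0.008,0.135,0.118,0,0,4.1,1]}}

```text
time: 2.7
tool_pos: [0.5331, 0.2015, 0.2354]
tcp_rot: [-1.951, -2.457, 0.01]
wrist_force: [-0.8, -0.7, 1.1]
width: 1.004
grip_force: 0.0
```

```bash
python3 - <<'E'
from h import *
import pickle
c=cam("wrist"); s=st(); pickle.dump((c,s),open("w2.pkl","wb"))
cv2.imwrite("pics/w2.png",cv2.convertScaleAbs(c["color"],alpha=1.8,beta=10))
print(proj(c,(.531,.207,.17)))
E
```

```text
t 2.75 p [0.5326 0.2016 0.2377] yaw 13.1 tilt 0.32 F [-0.28  0.33  0.38] T [ 0.016 -0.013  0.015] w 0.997 g 0.0 q [ 0.32  0.08  1.84 -0.    1.23  0.09]
[np.float64(322.9259082779624), np.float64(250.1672213535511)]
```

View pics/w2.png

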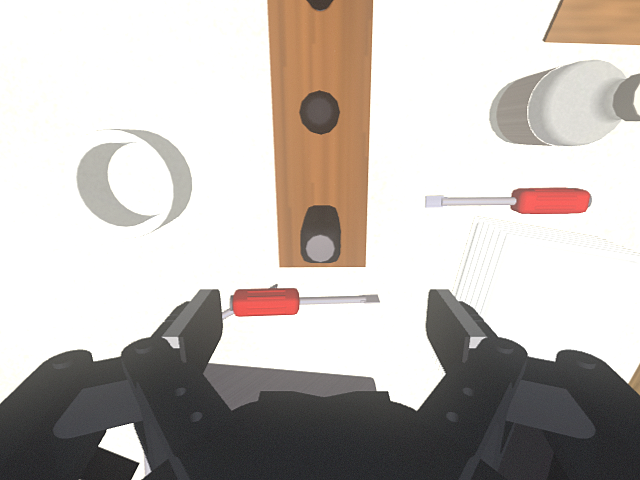

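The cap is at (320,248), within 3 px of the prediction of (323,250), and the block is square to the picture. Next I'll descend.

```bash
python3 - <<'E'
from h import *
import pickle
c,s=pickle.load(open("w2.pkl","rb")); print(ray(c,320,248,.17))
st(); delta((.530,.2075,.138),np.radians(13.6))
E
```

```text
[0.52903288 0.20791113 0.17      ]
t 2.75 p [0.5326 0.2016 0.2377] yaw 13.1 tilt 0.32 F [-0.28  0.33  0.38] T [ 0.016 -0.013  0.015] w 0.997 g 0.0 q [ 0.32  0.08  1.84 -0.    1.23  0.09]
shift [ 0.0064 -0.0007  0.0997] turn [-0.32  0.06 -0.5 ]
```

Request:
{"api": "jog_arm", "payload": {"deltas": [0.006,-0.001,0.02,0,0,-0.5,1,0.006,-0.001,0.03,0,0,-0.5,1,0.006,-0.001,0.03,0,0,-0.5,1,0.006,-0.001,0.03,0,0,-0.5,1]}}

```text
time: 3.15
tool_pos: [0.5304, 0.2086, 0.2115]
tcp_rot: [1.94, 2.47, 0.001]
wrist_force: [0.6, -0.7, -0.1]
width: 1.002
grip_force: 0.0
```

```bash
python3 - <<'E'
from h import *
st(); delta((.530,.2075,.138),np.radians(13.6))
E
```

```text
t 3.15 p [0.5304 0.2086 0.2115] yaw 13.68 tilt 0.06 F [ 0.58 -0.69 -0.13] T [ 0.008 -0.057 -0.005] w 1.002 g 0.0 q [ 0.33  0.09  1.87 -0.    1.17  0.09]
shift [-0.001  -0.0007  0.0735] turn [0.06 0.01 0.08]
```

Request:
{"api": "jog_arm", "payload": {"deltas": [-0.001,-0.001,0.04,0,0,0,1,-0.001,-0.001,0.073,0,0,0,1,-0.001,-0.001,0.073,0,0,0,1,-0.001,-0.001,0.073,0,0,0,1,-0.001,-0.001,0.073,0,0,0,-1,-0.001,-0.001,0.073,0,0,0,-1,-0.001,-0.001,0.073,0,0,0,-1,-0.001,-0.001,0.073,0,0,0,-1], "squeeze": 50}}

```text
time: 3.95
tool_pos: [0.5303, 0.2082, 0.1385]
tcp_rot: [1.94, 2.47, 0.002]
wrist_force: [-0.1, 1.5, 0.4]
width: 0.331
grip_force: 0.0
```

Request:
{"api": "jog_arm", "payload": {"deltas": [0,0,0,0,0,0,-1,0,0,0,0,0,0,-1,0,0,0,0,0,0,-1,0,0,0,0,0,0,-1]}}

```text
time: 4.35
tool_pos: [0.5302, 0.2082, 0.1383]
tcp_rot: [1.94, 2.47, 0.002]
wrist_force: [-0.8, -0.3, 5.6]
width: 0.276
grip_force: 49.7
```

```bash
python3 - <<'E'
from h import *
st()
E
```

```text
t 4.35 p [0.5302 0.2082 0.1383] yaw 13.72 tilt 0.08 F [-0.79 -0.32  5.58] T [-0.109  0.176  0.017] w 0.276 g 49.693856835365295 q [ 0.33  0.16  1.94 -0.    1.04  0.09]
```

Request:
{"api": "jog_arm", "payload": {"deltas": [0,0,-0.03,0,0,0,-1,0,0,-0.07,0,0,0,-1,0,0,-0.11,0,0,0,-1,0,0,-0.15,0,0,0,-1,0,0,-0.16,0,0,0,-1,0,0,-0.16,0,0,0,-1]}}

```text
time: 4.95
tool_pos: [0.5306, 0.2083, 0.2992]
tcp_rot: [1.939, 2.469, 0.005]
wrist_force: [0.5, 0.3, -1.7]
width: 0.274
grip_force: 50.8
```

```bash
python3 - <<'E'
from h import *
st(); delta((.575,.03,.30),np.radians(13.7))
E
```

```text
t 4.95 p [0.5306 0.2083 0.2992] yaw 13.72 tilt 0.23 F [ 0.47  0.25 -1.72] T [0.031 0.007 0.02 ] w 0.274 g 50.76257407665253 q [ 0.33  0.04  1.77 -0.    1.33  0.09]
shift [-0.1838  0.0008 -0.0008] turn [ 0.22 -0.02  0.02]
```

```bash
python3 - <<'E'
from h import *
delta((.618,-.079,.27),np.radians(13.7))
E
```

```text
shift [-0.2999  0.0166  0.0292] turn [ 0.22 -0.02  0.02]
```

Request:
{"api": "jog_arm", "payload": {"deltas": [-0.04,0.002,0,0,0,0,-1,-0.09,0.005,0,0,0,0,-1,-0.14,0.008,0,0,0,0,-1,-0.19,0.011,0,0,0,0,-1,-0.24,0.014,0.01,0,0,0,-1,-0.28,0.016,0.02,0,0,0,-1,-0.3,0.017,0.029,0,0,0,-1,-0.3,0.017,0.029,0,0,0,-1]}}

```text
time: 5.75
tool_pos: [0.6154, -0.0816, 0.263]
tcp_rot: [-1.94, -2.462, 0.007]
wrist_force: [0.4, -0.2, -1.3]
width: 0.275
grip_force: 50.8
```

Request:
{"api": "jog_arm", "payload": {"deltas": [0,0,0,0,0,0,-1,0,0,0,0,0,0,-1,0,0,0,0,0,0,-1]}}

```text
time: 6.05
tool_pos: [0.6173, -0.0778, 0.2687]
tcp_rot: [1.938, 2.473, 0.001]
wrist_force: [0.3, 0.7, -1.2]
width: 0.275
grip_force: 50.8
```

```bash
python3 - <<'E'
from h import *
import pickle
c=cam("wrist"); s=st(); pickle.dump((c,s),open("w3.pkl","wb"))
print(proj(c,(.604,-.021,.112)),proj(c,s["tool_pos"]-[0,0,.128]))
im=cv2.convertScaleAbs(c["color"],alpha=1.3)
cv2.imwrite("pics/w3.png",np.hstack([cv2.resize(im[80:380,180:480],(600,600),interpolation=cv2.INTER_CUBIC)]))
E
```

```text
t 6.1 p [ 0.6174 -0.0779  0.2689] yaw 13.83 tilt 0.05 F [-0.73  0.44 -1.08] T [ 0.008 -0.033  0.039] w 0.277 g 50.764371156692505 q [-0.17  0.15  1.7   0.    1.29 -0.41]
[np.float64(324.300473659844), np.float64(151.25637932138403)] [np.float64(323.5689932662497), np.float64(231.50270284740552)]
```

View pics/w3.png

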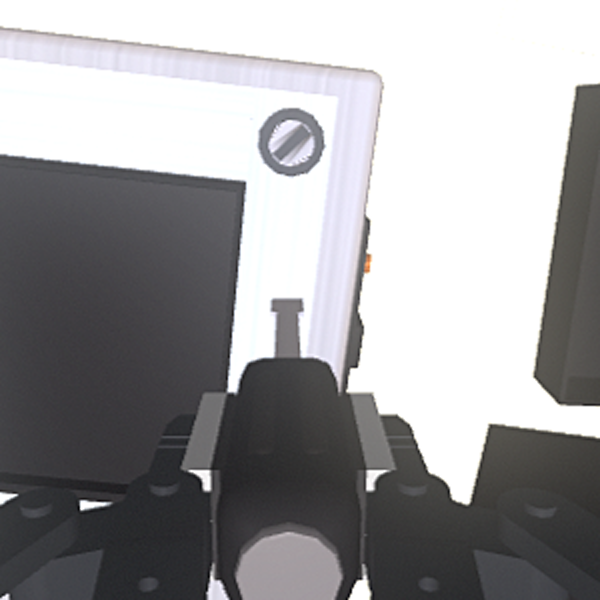

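The stud is at crop (291,141), i.e. pixel (325.5,150.5), with its slot at about 45 degrees. The blade tip is at crop (288,301), i.e. pixel (324,230.5), against a prediction of (323.6,231.5). I'll measure both by code.

```bash
python3 - <<'E'
from h import *
import pickle
c,s=pickle.load(open("w3.pkl","rb")); g=cv2.cvtColor(c["color"],cv2.COLOR_BGR2GRAY)
x0,y0,k=300,125,8
p=cv2.resize(g[y0:y0+52,x0:x0+52],None,fx=k,fy=k,interpolation=cv2.INTER_CUBIC)
_,b=cv2.threshold(p,0,255,cv2.THRESH_BINARY_INV+cv2.THRESH_OTSU)
cs,_=cv2.findContours(b,cv2.RETR_EXTERNAL,cv2.CHAIN_APPROX_NONE)
m=min((q for q in cs if cv2.contourArea(q)>3e4),key=lambda q:abs(cv2.contourArea(q)-55000)); e=cv2.fitEllipse(m)
u=(e[0][0]+.5)/k+x0-.5; v=(e[0][1]+.5)/k+y0-.5
print("ferrule",u,v,e[1][0]/k,e[1][1]/k,ray(c,u,v,.102))
print(g[141:161,314:338])
# head slot: dark pixels within 6 mm of head centre (z .110)
P=ray(c,u,v,.102); P[2]=.110; hu,hv=proj(c,P); print("head",hu,hv)
yy,xx=np.mgrid[0:p.shape[0],0:p.shape[1]]; X=(xx+.5)/k+x0-.5-hu; Y=(yy+.5)/k+y0-.5-hv
r=np.hypot(X,Y); val=p[r<7.5]; w=(p<np.percentile(val,30))&(r<7.5)
q=np.c_[X[w],Y[w]]; print("slot mean",q.mean(0)); C=np.cov(q.T); ev,V=np.linalg.eigh(C); print(ev)
a=V[:,1]; A=ray(c,hu-5*a[0],hv-5*a[1],.11)-ray(c,hu+5*a[0],hv+5*a[1],.11); print("slot world deg",np.degrees(np.arctan2(A[1],A[0]))%180)
zt=s["tool_pos"][2]-.128; print("tip",ray(c,323.8,230.5,zt), s["tool_pos"]); print(g[224:236,310:338])
E
```

```text
ferrule 325.1831932067871 150.60811042785645 33.08584213256836 34.09004211425781 [ 0.60470334 -0.02073322  0.102     ]
[[ 99 100 101 100  96 110 119 168 186 187 190 189 187 186 187 188 155 114
   99  99 103 103 102  97]
 [101 101  99  96 128 116 176 193 187 184 185 183 185 190 179 156 123 131
  143 114  99 101 103  99]
 [102 101  97  91 174 155 174 186 183 183 183 184 186 171 144 118 102 101
  137 145 114  99 102 101]
 [101  99  93 143 146 186 191 184 183 183 184 183 163 133 120 107 100 100
  103 137 129 106 101 101]
 [100  96  90 191 172 177 185 183 184 186 175 152 127 117 104  99 101 101
   99 102 156 126  99 101]
 [ 99  97 129 158 177 183 184 183 186 169 142 131 123 106  99 101 102 102
  101  99 106 117 106 100]
 [ 96 111 168 189 186 184 184 184 159 139 135 128 108  99 100 101 101 102
  101  99  97 118 107  97]
 [ 94 113 157 182 185 187 174 151 142 143 127 106  98 100 101 102 101 101
   99 102 109 143 144 111]
 [102 163 195 190 187 166 152 148 148 131 105  99 100 102 101 102 100 100
  111 111 134 173 153 109]
 [117 180 191 181 164 154 153 155 136 107  97  99 101 101 101  99 100 11
[... 1958 characters left out ...]
203 204 203 204 213 156  95  88  92  92  92  91  93  91  92  92  91  91
   91  90  83 162 207 210 203 206 188 178]
 [203 203 203 204 213 155  94  90  94  94  94  94  94  94  94  94  93  94
   95  92  84 136 202 210 203 206 184 174]
 [204 203 203 204 215 156  97  94  95  96  96  95  95  96  96  96  97  97
   96  94  86 134 200 209 203 207 184 174]
 [205 203 203 205 216 156  97  93  96  96  95  95  94  96  97  97  97  98
   96  94  88 134 201 209 203 201 181 175]
 [204 203 203 206 215 138  82  89  93  94  95  95  94  97  97  95  97  97
   97  94  86 105 194 209 203 201 182 176]
 [204 203 203 204 214 144 101  92  87  92  95  95  95  95  97  96  96  96
   93  89  96 121 194 209 206 195 180 176]]
```

```bash
python3 - <<'E'
from h import *
delta((.631,-.037,.252),np.radians(58))
E
```

```text
shift [0.0365 0.023  0.017 ] turn [ 5.000e-02  3.000e-02 -4.417e+01]
```

Request:
{"api": "jog_arm", "payload": {"deltas": [0.01,0.006,0,0,0,-8.5,-1,0.02,0.012,0,0,0,-17,-1,0.03,0.018,0,0,0,-25.5,-1,0.036,0.023,0.005,0,0,-34,-1,0.036,0.023,0.012,0,0,-42,-1,0.036,0.023,0.017,0,0,-44.2,-1,0.036,0.023,0.017,0,0,-44.2,-1,0.036,0.023,0.017,0,0,-44.2,-1]}}

```text
time: 6.9
tool_pos: [0.6311, -0.0383, 0.2518]
tcp_rot: [0.868, 3.019, 0.0]
wrist_force: [0.2, -0.3, -0.8]
width: 0.277
grip_force: 50.7
```

Request:
{"api": "jog_arm", "payload": {"deltas": [0,0,0,0,0,0,-1,0,0,0,0,0,0,-1,0,0,0,0,0,0,-1]}}

```text
time: 7.2
tool_pos: [0.6313, -0.039, 0.2517]
tcp_rot: [0.868, 3.019, 0.0]
wrist_force: [0.9, -0.1, -1.9]
width: 0.276
grip_force: 50.7
```

```bash
python3 - <<'E'
from h import *
import pickle
c=cam("wrist"); s=st(); pickle.dump((c,s),open("w4.pkl","wb"))
print("pred stud",proj(c,(.6047,-.0207,.110)),"tip",proj(c,s["tool_pos"]-[0,0,.128]))
im=cv2.convertScaleAbs(c["color"],alpha=1.0)
cv2.imwrite("pics/w4.png",cv2.resize(im[140:260,260:380],(600,600),interpolation=cv2.INTER_CUBIC))
E
```

```text
t 7.25 p [ 0.6312 -0.0391  0.2516] yaw 57.9 tilt 0.03 F [-0.42  0.89 -0.29] T [-0.029  0.017 -0.008] w 0.275 g 50.7452130317688 q [-0.1   0.18  1.7  -0.    1.26 -1.11]
pred stud [np.float64(324.4784843629501), np.float64(185.8558092592521)] tip [np.float64(322.56287444208704), np.float64(230.5187992170999)]
```

View pics/w4.png

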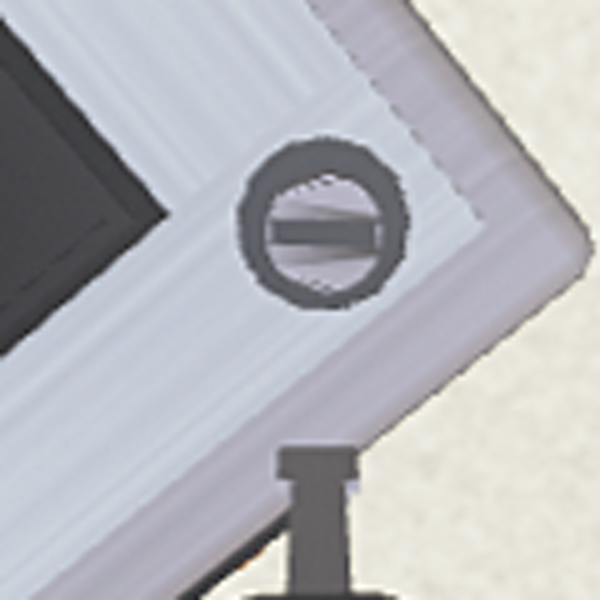

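The slot is level with the blade's width, with the head centre at crop (323.5,234), i.e. pixel (324.3,186.4). The blade's tip edge is centred at crop (317.5,448), i.e. pixel (323.1,229.2).

```bash
python3 - <<'E'
from h import *
import pickle
c,s=pickle.load(open("w4.pkl","rb")); A=R.from_rotvec(s["tcp_rot"])
h=ray(c,324.3,186.4,.112); f=ray(c,324.4,184,.102); zt=s["tool_pos"][2]-.128
t=ray(c,323.1,229.2,zt)-A.apply([.001,0,0])
print(h,f,t)
print("tip in tool",A.inv().apply(t-s["tool_pos"]),"needed shift head",A.inv().apply(h-t),"ferr",A.inv().apply(f-t))
E
```

```text
[ 0.60474099 -0.02089308  0.112     ] [ 0.60437628 -0.02055196  0.102     ] [ 0.63140581 -0.03872986  0.1236302 ]
tip in tool [9.65759038e-05 3.86703921e-04 1.27999648e-01] needed shift head [0.03207154 0.00093553 0.01161747] ferr [0.0325658  0.00102869 0.02161729]
```

Request:
{"api": "jog_arm", "payload": {"deltas": [0.012,0,0,0,0,0,-1,0.024,0.001,0,0,0,0,-1,0.032,0.001,0.002,0,0,0,-1,0.032,0.001,0.005,0,0,0,-1,0.032,0.001,0.007,0,0,0,-1,0.032,0.001,0.009,0,0,0,-1,0.032,0.001,0.009,0,0,0,-1,0.032,0.001,0.009,0,0,0,-1]}}

```text
time: 8.05
tool_pos: [0.6047, -0.0213, 0.2421]
tcp_rot: [-0.868, -3.019, 0.0]
wrist_force: [-0.0, 0.4, -1.2]
width: 0.277
grip_force: 50.7
```

```bash
python3 - <<'E'
from h import *
st(); delta((.6044,-.0211,.2427),np.radians(57.9))
E
```

```text
t 8.05 p [ 0.6047 -0.0213  0.2421] yaw 57.9 tilt 0.01 F [-0.01  0.39 -1.21] T [-0.05  -0.012  0.07 ] w 0.277 g 50.74292242527008 q [-0.08  0.14  1.77 -0.    1.24 -1.09]
shift [ 0.0004  0.     -0.0006] turn [-0.01 -0.01  0.  ]
```

Request:
{"api": "jog_arm", "payload": {"deltas": [0,0,0.001,0,0,0,-1,0,0,0.002,0,0,0,-1,0,0,0.003,0,0,0,-1,0,0,0.003,0,0,0,-1,0,0,0.003,0,0,0,-1]}}

```text
time: 8.55
tool_pos: [0.6045, -0.0212, 0.2393]
tcp_rot: [-0.868, -3.019, 0.0]
wrist_force: [0.1, -0.2, -1.3]
width: 0.278
grip_force: 50.7
```

Request:
{"api": "jog_arm", "payload": {"deltas": [0,0,0.001,0,0,0,-1,0,0,0.001,0,0,0,-1,0,0,0.001,0,0,0,-1]}}

```text
time: 8.85
tool_pos: [0.6045, -0.0212, 0.2383]
tcp_rot: [-0.868, -3.019, 0.0]
wrist_force: [0.3, -0.1, -1.3]
width: 0.277
grip_force: 50.7
```

No force yet at 1.7 mm below the nominal head top, so the blade is probably entering the slot. I'll carry on down.

Request:
{"api": "jog_arm", "payload": {"deltas": [0,0,0.001,0,0,0,-1,0,0,0.001,0,0,0,-1,0,0,0.001,0,0,0,-1]}}

```text
time: 9.15
tool_pos: [0.6045, -0.0211, 0.2373]
tcp_rot: [-0.868, -3.019, 0.0]
wrist_force: [-0.6, 0.3, 0.8]
width: 0.275
grip_force: 50.7
```

Request:
{"api": "jog_arm", "payload": {"deltas": [0,0,0.001,0,0,0,-1,0,0,0.001,0,0,0,-1,0,0,0.001,0,0,0,-1]}}

```text
time: 9.45
tool_pos: [0.6045, -0.0212, 0.2363]
tcp_rot: [-0.868, -3.019, 0.0]
wrist_force: [-0.7, 0.1, -1.2]
width: 0.277
grip_force: 50.7
```

Request:
{"api": "jog_arm", "payload": {"deltas": [0,0,0.001,0,0,0,-1,0,0,0.001,0,0,0,-1,0,0,0.001,0,0,0,-1]}}

```text
time: 9.75
tool_pos: [0.6046, -0.0212, 0.2356]
tcp_rot: [0.868, 3.019, 0.0]
wrist_force: [-0.1, -0.6, 0.6]
width: 0.272
grip_force: 50.8
```

Request:
{"api": "jog_arm", "payload": {"deltas": [0,0,0.001,0,0,0,-1,0,0,0.001,0,0,0,-1,0,0,0.001,0,0,0,-1]}}

```text
time: 10.05
tool_pos: [0.6046, -0.0212, 0.2347]
tcp_rot: [0.868, 3.019, 0.0]
wrist_force: [-0.6, 0.3, 1.7]
width: 0.276
grip_force: 51.0
```

```bash
python3 - <<'E'
from h import *
import pickle
c=cam("wrist"); s=st(); pickle.dump((c,s),open("w5.pkl","wb"))
for i in range(5): cam("scene"); s=readout.read_state(); print(s["wrist_force"].round(2),s["torque"].round(3))
cv2.imwrite("pics/w5.png",cv2.resize(cv2.convertScaleAbs(c["color"][150:290,240:400],alpha=1.3),(800,600)[:2],interpolation=cv2.INTER_CUBIC))
E
```

```text
t 10.1 p [ 0.6046 -0.0212  0.2346] yaw 57.92 tilt 0.02 F [ 0.01 -0.43  1.92] T [ 0.004  0.185 -0.032] w 0.277 g 50.981115102767944 q [-0.08  0.14  1.78 -0.    1.22 -1.09]
[-1.14 -0.09  1.98] [ 0.031  0.144 -0.046]
[ 0.11 -0.04  1.82] [-0.015  0.181  0.089]
[-1.03 -0.01  1.46] [0.037 0.179 0.016]
[-0.74  0.41  1.58] [-0.064  0.161  0.022]
[-0.52 -0.49  1.76] [-0.06   0.082 -0.027]
```

Contact of about 3 N began at the height of the slot floor. Next I'll turn clockwise while following it down.

Request:
{"api": "jog_arm", "payload": {"deltas": [0,0,0,0,0,4,-1,0,0,0,0,0,8,-1,0,0,0,0,0,12,-1,0,0,0.0002,0,0,16,-1,0,0,0.0004,0,0,20,-1,0,0,0.0004,0,0,20,-1]}}

```text
time: 10.95
tool_pos: [0.605, -0.0214, 0.2343]
tcp_rot: [1.379, 2.821, 0.0]
wrist_force: [0.8, -0.5, 2.6]
width: 0.282
grip_force: 51.2
```

```bash
cat > a.py <<'E'
from h import *
F=[];T=[]
for i in range(4): cam("wrist"); s=readout.read_state(); F.append(s["wrist_force"]); T.append(s["torque"])
st(); print(np.mean(F,0).round(2),np.mean(T,0).round(3))
E
python3 a.py
```

```text
t 11.15 p [ 0.6049 -0.0214  0.2342] yaw 37.98 tilt 0.06 F [ 1.87 -1.61  2.26] T [-0.263 -0.169  0.008] w 0.274 g 51.17326319217682 q [-0.08  0.14  1.78 -0.    1.22 -0.74]
[ 0.99 -0.96  2.36] [-0.257 -0.139  0.013]
```

Request:
{"api": "jog_arm", "payload": {"deltas": [0,0,0.0002,0,0,4,-1,0,0,0.0004,0,0,8,-1,0,0,0.0005,0,0,12,-1,0,0,0.0007,0,0,16,-1]}}

```text
time: 11.55
tool_pos: [0.605, -0.0214, 0.2336]
tcp_rot: [1.76, 2.601, 0.0]
wrist_force: [1.0, -2.3, 2.8]
width: 0.271
grip_force: 51.2
```

```bash
python3 - <<'E'
from h import *
import pickle
c=cam("wrist"); s=st(); cv2.imwrite("pics/w6.png",cv2.resize(cv2.convertScaleAbs(c["color"][170:290,240:400],alpha=1.5),(800,600),interpolation=cv2.INTER_CUBIC))
E
```

```text
t 11.6 p [ 0.6049 -0.0214  0.2335] yaw 21.67 tilt 0.07 F [ 1.14 -1.78  1.42] T [-0.345 -0.266  0.069] w 0.272 g 51.26645028591156 q [-0.08  0.14  1.78 -0.    1.22 -0.45]
```

View pics/w6.png

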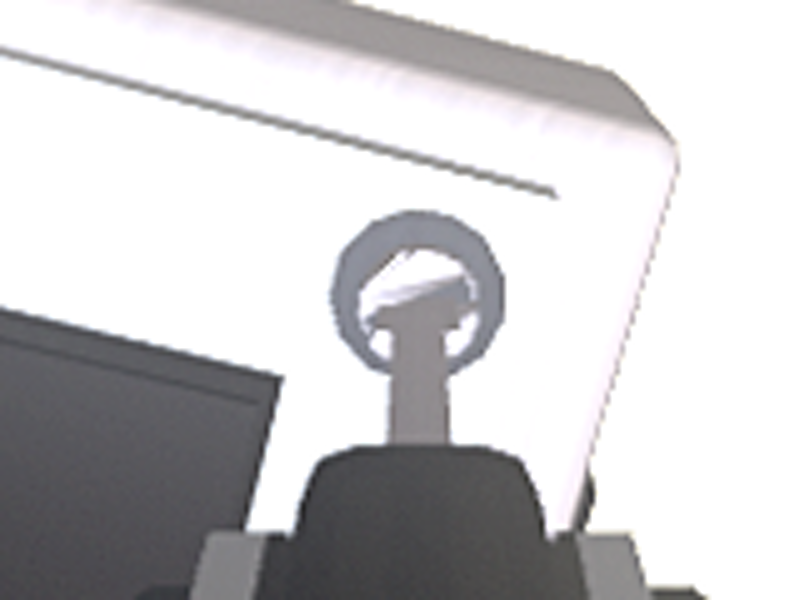

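The blade sits in the slot. The slot appears turned about 17 degrees anticlockwise from the blade, which is the play, and the stud has begun to turn. I'll continue, following it down.

Request:
{"api": "jog_arm", "payload": {"deltas": [0,0,0.0002,0,0,4,-1,0,0,0.0004,0,0,8,-1,0,0,0.0005,0,0,12,-1,0,0,0.0007,0,0,16,-1,0,0,0.0009,0,0,20,-1,0,0,0.0011,0,0,24,-1,0,0,0.0013,0,0,28,-1,0,0,0.0015,0,0,32,-1]}}

```text
time: 12.4
tool_pos: [0.605, -0.0215, 0.2321]
tcp_rot: [2.408, 2.016, 0.001]
wrist_force: [1.1, -2.2, 2.9]
width: 0.274
grip_force: 51.3
```

```bash
python3 a.py
```

```text
t 12.6 p [ 0.605  -0.0215  0.232 ] yaw -9.93 tilt 0.08 F [ 1.11 -2.54  2.09] T [-0.572 -0.402  0.078] w 0.276 g 51.291183829307556 q [-0.08  0.14  1.78 -0.    1.22  0.1 ]
[ 1.4  -1.33  2.76] [-0.521 -0.35   0.048]
```

Request:
{"api": "jog_arm", "payload": {"deltas": [0,0,0.0002,0,0,4,-1,0,0,0.0004,0,0,8,-1,0,0,0.0005,0,0,12,-1,0,0,0.0007,0,0,16,-1,0,0,0.0009,0,0,20,-1,0,0,0.0011,0,0,24,-1,0,0,0.0011,0,0,24,-1]}}

```text
time: 13.3
tool_pos: [0.605, -0.0216, 0.231]
tcp_rot: [2.773, 1.475, 0.001]
wrist_force: [1.6, -2.6, 2.8]
width: 0.275
grip_force: 51.3
```

```bash
python3 a.py
```

```text
t 13.5 p [ 0.6049 -0.0215  0.2309] yaw -33.98 tilt 0.07 F [ 1.84 -3.83  3.32] T [-0.947 -0.585  0.071] w 0.274 g 51.289467215538025 q [-0.08  0.14  1.78 -0.    1.22  0.52]
[ 1.6  -2.98  3.13] [-0.861 -0.533  0.055]
```

Request:
{"api": "jog_arm", "payload": {"deltas": [0,0,0.0001,0,0,2,-1,0,0,0.0002,0,0,4,-1,0,0,0.0002,0,0,5,-1,0,0,0.0002,0,0,5,-1]}}

```text
time: 13.9
tool_pos: [0.6048, -0.0215, 0.2307]
tcp_rot: [2.835, 1.351, 0.001]
wrist_force: [1.6, -3.8, 2.7]
width: 0.27
grip_force: 51.3
```

```bash
python3 a.py
```

```text
t 14.1 p [ 0.6048 -0.0214  0.2306] yaw -39.05 tilt 0.05 F [ 3.39 -3.95  2.99] T [-1.176 -0.689  0.087] w 0.278 g 51.28988206386566 q [-0.08  0.14  1.78 -0.    1.22  0.61]
[ 2.8  -4.33  3.22] [-1.157 -0.691  0.057]
```

Request:
{"api": "jog_arm", "payload": {"deltas": [0,0,0.0001,0,0,2,-1,0,0,0.0001,0,0,3,-1,0,0,0.0001,0,0,3,-1]}}

```text
time: 14.4
tool_pos: [0.6047, -0.0214, 0.2305]
tcp_rot: [2.87, 1.276, 0.0]
wrist_force: [2.6, -4.2, 2.8]
width: 0.273
grip_force: 51.3
```

```bash
python3 a.py
```

```text
t 14.6 p [ 0.6047 -0.0214  0.2305] yaw -42.05 tilt 0.05 F [ 2.74 -4.01  2.97] T [-1.277 -0.711  0.073] w 0.272 g 51.289910674095154 q [-0.08  0.14  1.78 -0.    1.22  0.66]
[ 2.76 -4.09  3.43] [-1.225 -0.734  0.1  ]
```

Request:
{"api": "jog_arm", "payload": {"deltas": [0,0,0.0001,0,0,2,-1,0,0,0.0001,0,0,3,-1,0,0,0.0001,0,0,3,-1]}}

```text
time: 14.9
tool_pos: [0.6047, -0.0214, 0.2304]
tcp_rot: [2.903, 1.2, 0.0]
wrist_force: [1.1, -4.1, 3.4]
width: 0.275
grip_force: 51.3
```

```bash
python3 a.py
```

```text
t 15.1 p [ 0.6047 -0.0214  0.2303] yaw -45.05 tilt 0.04 F [ 2.11 -4.09  2.69] T [-1.219 -0.703  0.065] w 0.273 g 51.29598677158356 q [-0.08  0.14  1.78 -0.    1.22  0.71]
[ 2.21 -4.23  3.3 ] [-1.271 -0.725  0.069]
```

Request:
{"api": "jog_arm", "payload": {"deltas": [0,0,0,0,0,2,-1,0,0,0,0,0,2,-1,0,0,0,0,0,2,-1]}}

```text
time: 15.4
tool_pos: [0.6047, -0.0215, 0.2304]
tcp_rot: [2.923, 1.15, 0.0]
wrist_force: [3.5, -4.6, 3.1]
width: 0.273
grip_force: 51.3
```

```bash
python3 a.py
```

```text
t 15.6 p [ 0.6047 -0.0214  0.2304] yaw -47.05 tilt 0.04 F [ 2.8  -4.46  2.85] T [-1.253 -0.763  0.039] w 0.278 g 51.2981379032135 q [-0.08  0.14  1.78 -0.    1.22  0.75]
[ 2.66 -4.42  3.22] [-1.219 -0.729  0.088]
```

Request:
{"api": "jog_arm", "payload": {"deltas": [0,0,0.0001,0,0,1,-1,0,0,0.0001,0,0,2,-1,0,0,0.0001,0,0,2,-1]}}

```text
time: 15.9
tool_pos: [0.6047, -0.0215, 0.2304]
tcp_rot: [2.943, 1.098, 0.001]
wrist_force: [1.7, -3.8, 2.4]
width: 0.278
grip_force: 51.3
```

```bash
python3 a.py
```

```text
t 16.1 p [ 0.6047 -0.0215  0.2303] yaw -49.05 tilt 0.04 F [ 3.02 -3.97  3.37] T [-1.309 -0.689  0.022] w 0.271 g 51.32781207561493 q [-0.08  0.14  1.78 -0.    1.22  0.78]
[ 2.74 -4.16  3.44] [-1.221 -0.692  0.041]
```

Request:
{"api": "jog_arm", "payload": {"deltas": [0,0,0.0001,0,0,1,-1,0,0,0.0001,0,0,2,-1,0,0,0.0001,0,0,2,-1]}}

```text
time: 16.4
tool_pos: [0.6047, -0.0215, 0.2304]
tcp_rot: [2.962, 1.046, 0.001]
wrist_force: [2.1, -5.2, 4.7]
width: 0.273
grip_force: 51.4
```

```bash
python3 a.py
```

```text
t 16.6 p [ 0.6047 -0.0214  0.2304] yaw -51.07 tilt 0.05 F [ 2.44 -4.02  4.48] T [-1.307 -0.659  0.121] w 0.274 g 51.38940095901489 q [-0.08  0.14  1.78 -0.    1.22  0.82]
[ 2.25 -4.23  3.95] [-1.267 -0.655  0.082]
```

```bash
python3 - <<'E'
from h import *
c=cam("wrist"); d=cam("top"); s=st(); P=(.6047,-.0209,.108); u,v=map(int,proj(d,P)); print(u,v)
a=cv2.resize(cv2.convertScaleAbs(c["color"][170:290,260:380],alpha=1.4),(560,560),interpolation=cv2.INTER_CUBIC)
b=cv2.resize(d["color"][v-30:v+30,u-12:u+13],(233,560),interpolation=cv2.INTER_CUBIC)
cv2.imwrite("pics/w7.png",np.hstack([a,b]))
E
```

```text
t 16.7 p [ 0.6047 -0.0215  0.2304] yaw -51.07 tilt 0.05 F [ 2.92 -4.83  4.44] T [-1.294 -0.67   0.062] w 0.279 g 51.38929724693298 q [-0.08  0.14  1.78 -0.    1.22  0.82]
361 197
```

View pics/w7.png

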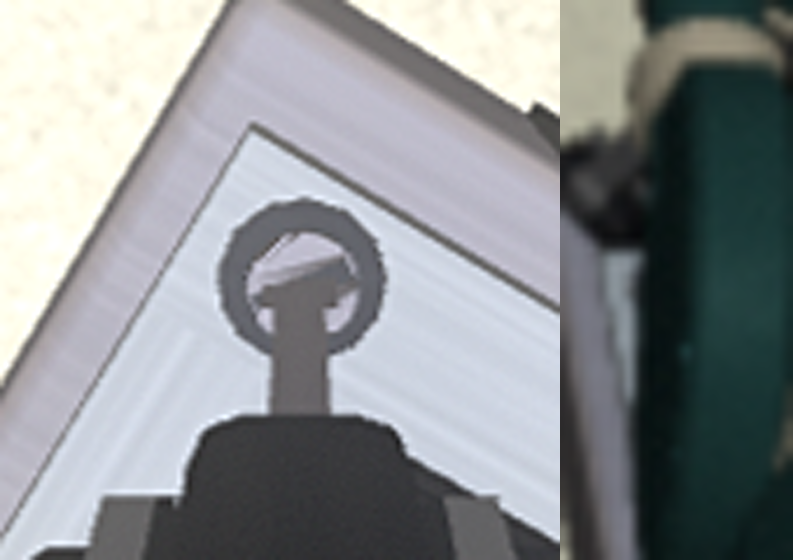

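The slot still lags the blade by about 19 degrees, so it is now near -32 degrees, about 90 degrees from where it started and close to the stop. I'll ease on in small turns without pressing further.

Request:
{"api": "jog_arm", "payload": {"deltas": [0,0,0,0,0,1,-1,0,0,0,0,0,2,-1,0,0,0,0,0,2,-1]}}

```text
time: 17.0
tool_pos: [0.6047, -0.0215, 0.2304]
tcp_rot: [2.979, 0.994, 0.0]
wrist_force: [2.5, -4.4, 5.7]
width: 0.274
grip_force: 51.4
```

```bash
python3 a.py
```

```text
t 17.2 p [ 0.6047 -0.0214  0.2303] yaw -53.07 tilt 0.04 F [ 3.16 -3.9   3.23] T [-1.253 -0.638  0.073] w 0.273 g 51.42551600933075 q [-0.08  0.14  1.78 -0.    1.22  0.85]
[ 2.78 -3.96  3.8 ] [-1.273 -0.636  0.073]
```

Request:
{"api": "jog_arm", "payload": {"deltas": [0,0,0,0,0,1,-1,0,0,0,0,0,1.5,-1,0,0,0,0,0,1.5,-1]}}

```text
time: 17.5
tool_pos: [0.6047, -0.0214, 0.2303]
tcp_rot: [2.992, 0.955, 0.0]
wrist_force: [2.4, -4.6, 3.8]
width: 0.274
grip_force: 51.5
```

```bash
python3 a.py
```

```text
t 17.7 p [ 0.6047 -0.0214  0.2304] yaw -54.58 tilt 0.04 F [ 2.24 -4.84  4.41] T [-1.274 -0.624  0.133] w 0.271 g 51.463631987571716 q [-0.08  0.14  1.78 -0.    1.22  0.88]
[ 2.43 -4.46  3.77] [-1.296 -0.617  0.136]
```

Request:
{"api": "jog_arm", "payload": {"deltas": [0,0,0,0,0,1,-1,0,0,0,0,0,1.5,-1,0,0,0,0,0,1.5,-1]}}

```text
time: 18.0
tool_pos: [0.6046, -0.0214, 0.2304]
tcp_rot: [3.004, 0.916, 0.0]
wrist_force: [2.4, -5.2, 4.5]
width: 0.276
grip_force: 51.5
```

```bash
python3 a.py
```

```text
t 18.2 p [ 0.6046 -0.0214  0.2303] yaw -56.08 tilt 0.04 F [ 1.71 -4.3   4.59] T [-1.268 -0.605  0.172] w 0.274 g 51.48345351219177 q [-0.08  0.14  1.78 -0.    1.22  0.9 ]
[ 2.09 -4.41  4.2 ] [-1.322 -0.593  0.136]
```

Request:
{"api": "jog_arm", "payload": {"deltas": [0,0,0,0,0,1,-1,0,0,0,0,0,1.5,-1,0,0,0,0,0,1.5,-1]}}

```text
time: 18.5
tool_pos: [0.6046, -0.0214, 0.2303]
tcp_rot: [3.016, 0.877, 0.0]
wrist_force: [2.5, -3.8, 5.1]
width: 0.273
grip_force: 51.5
```

```bash
python3 a.py
```

```text
t 18.7 p [ 0.6046 -0.0214  0.2303] yaw -57.57 tilt 0.04 F [ 2.34 -4.45  5.54] T [-1.314 -0.574  0.174] w 0.275 g 51.491408944129944 q [-0.08  0.14  1.78 -0.    1.22  0.93]
[ 2.35 -4.55  4.82] [-1.319 -0.587  0.162]
```

Request:
{"api": "jog_arm", "payload": {"deltas": [0,0,0,0,0,1,-1,0,0,0,0,0,2,-1,0,0,0,0,0,2,-1,0,0,0,0,0,2,-1]}}

```text
time: 19.1
tool_pos: [0.6046, -0.0214, 0.2303]
tcp_rot: [3.031, 0.824, 0.0]
wrist_force: [1.3, -4.3, 4.7]
width: 0.275
grip_force: 51.5
```

```bash
python3 a.py; python3 - <<'E'
from h import *
c=cam("wrist"); s=st(); g=cv2.cvtColor(c["color"],cv2.COLOR_BGR2GRAY); u,v=proj(c,(.6047,-.0209,.108)); print(u,v)
u=int(u);v=int(v); print(g[v-10:v+12,u-15:u+16])
E
```

```text
t 19.3 p [ 0.6046 -0.0214  0.2303] yaw -59.57 tilt 0.03 F [ 2.06 -4.37  4.51] T [-1.341 -0.467  0.134] w 0.276 g 51.49183988571167 q [-0.08  0.14  1.78 -0.    1.22  0.96]
[ 2.09 -4.39  4.72] [-1.315 -0.482  0.132]
t 19.35 p [ 0.6046 -0.0214  0.2303] yaw -59.57 tilt 0.03 F [ 1.55 -4.51  4.33] T [-1.304 -0.546  0.185] w 0.273 g 51.49077773094177 q [-0.08  0.14  1.78 -0.    1.22  0.96]
324.51419017838776 232.10168561458843
[[ 71  72  75  76  75  75  74  73  69 107 127 130 137 139 137 138 137 137
  137 138 139 141 142 117  90  75  71  73  72  71  69]
 [ 75  74  76  77  75  74  75  71  88 129 122 130 138 138 137 138 137 137
  137 141 140 128 117 105 103  83  70  72  73  72  70]
 [ 70  74  75  75  75  74  72  75 143 133 131 138 138 137 137 136 137 140
  133 122 110  95  83  77  75  98  84  70  72  73  72]
 [ 71  76  75  74  73  70  85 129 130 134 138 138 138 137 137 139 129 116
  101  90  87  81  74  72  70 100 108  84  74  74  74]
 [ 73  75  76  75  70  81 109 120 133 138 139 139 142 138 124 109  97  94
   93  84  75  72  73  73  72  74 101  85  72  73  73]
 [ 72  74  76  73  66 107 130 1
[... 1462 characters left out ...]
   74  70  94 130 136 137 139 117  81  68  70  70  62]
 [118  74  69  72  74  72  70 111 138 106  74  73  75  75  75  75  74  73
   74  70  80 129 141 148 122  82  67  68  69  64  87]
 [153 122  78  69  73  72  70  84 119 103  76  73  74  74  74  75  73  74
   74  71  81 106  91  78  72  67  68  70  66  56 135]
 [153 153 122  79  67  71  72  71  89  86  75  73  75  74  73  75  74  75
   73  71  82 135 119  79  68  70  69  68  61 111 149]
 [153 155 155 122  78  69  71  72  72  74  74  74  74  73  74  76  75  74
   71  73  73  79  77  71  71  70  66  60  91 143 156]
 [150 151 155 157 106  66  67  69  71  72  74  74  73  74  75  75  75  74
   73  74  73  70  68  69  67  63  94 112 144 155 153]]
```

```bash
cat > sl.py <<'E'
from h import *
def slot(c,zh,lo=None,P=(.6047,-.0209)):
    g=cv2.cvtColor(c["color"],cv2.COLOR_BGR2GRAY)
    # rectify: world grid at head-top height, 0.1 mm/pixel, column=+x, row=+y
    xs=np.arange(-7,7.01,.1)/1e3
    H=cv2.getPerspectiveTransform(np.float32([proj(c,(P[0]+a,P[1]+b,zh)) for a,b in((-.007,-.007),(.007,-.007),(.007,.007),(-.007,.007))]),np.float32([[0,0],[140,0],[140,140],[0,140]]))
    w=cv2.warpPerspective(g,H,(141,141),flags=cv2.INTER_CUBIC).astype(np.float32); w=cv2.GaussianBlur(w,(0,0),4)
    gx=cv2.Sobel(w,5,1,0);gy=cv2.Sobel(w,5,0,1); m=np.hypot(gx,gy); yy,xx=np.mgrid[:141,:141]-70
    return w,gx,gy,m,(np.degrees(np.arctan2(gy,gx))+90),xx,yy
def hist(c,zh,lab):
    w,gx,gy,m,a,xx,yy=slot(c,zh); k=np.hypot(xx,yy)<62
    h,_=np.histogram(a[k]%360,bins=72,range=(0,360),weights=m[k]); o=np.argsort(h)[::-1][:8]; print(lab,[(int(i*5+2),int(h[i]/100)) for i in o])
E
python3 - <<'E'
from sl import *
import pickle
for f,zh in(("w3",.112),("w4",.112),("w5",.112)): c,s=pickle.load(open(f+".pkl","rb")); hist(c,zh,f)
c=cam("wrist"); hist(c,.108,"now")
E
```

```text
w3 [(57, 206), (242, 192), (232, 186), (237, 171), (62, 154), (52, 137), (47, 90), (227, 82)]
w4 [(57, 231), (232, 203), (237, 194), (242, 180), (62, 169), (52, 163), (227, 70), (47, 55)]
w5 [(232, 158), (242, 158), (237, 144), (227, 99), (247, 55), (152, 40), (42, 33), (317, 29)]
now [(142, 85), (152, 82), (147, 68), (157, 51), (162, 47), (137, 35), (32, 31), (132, 28)]
```

Measured the same way, the slot has gone from 57 to about -33 degrees, i.e. 90 degrees, and the torque has risen to about 0.16 N m, so the stud is at its stop. I'll ease off within the play and lift out.

Request:
{"api": "jog_arm", "payload": {"deltas": [0,0,0,0,0,-4,-1,0,0,0,0,0,-9,-1,0,0,-0.001,0,0,-13,-1,0,0,-0.003,0,0,-13,-1,0,0,-0.006,0,0,-13,-1,0,0,-0.02,0,0,-13,-1,0,0,-0.05,0,0,-13,-1,0,0,-0.07,0,0,-13,-1]}}

```text
time: 20.2
tool_pos: [0.6042, -0.0202, 0.3017]
tcp_rot: [-2.917, -1.16, -0.0]
wrist_force: [0.1, -0.4, -1.1]
width: 0.274
grip_force: 50.7
```

```bash
python3 - <<'E'
from sl import *
import pickle
st(); c=cam("wrist"); hist(c,.108,"now"); pickle.dump((c,st()),open("w8.pkl","wb"))
delta((.5302,.2082,.300),np.radians(13.72))
E
```

```text
t 20.2 p [ 0.6042 -0.0202  0.3017] yaw -46.63 tilt 0.11 F [ 0.05 -0.39 -1.1 ] T [-0.06  -0.058  0.04 ] w 0.274 g 50.694928765296936 q [-0.08  0.1   1.69  0.    1.34  0.74]
now [(152, 187), (147, 138), (332, 126), (322, 125), (327, 115), (157, 105), (142, 83), (337, 64)]
t 20.25 p [ 0.606  -0.0203  0.306 ] yaw -46.62 tilt 0.35 F [ 1.43 -0.78  1.13] T [-0.044 -0.103  0.013] w 0.276 g 50.704692006111145 q [-0.08  0.1   1.69  0.    1.35  0.74]
shift [ 0.1018 -0.2182  0.0059] turn [  0.32  -0.17 -60.34]
```

Request:
{"api": "jog_arm", "payload": {"deltas": [0.013,-0.027,0,0,0,-8,-1,0.026,-0.055,0,0,0,-16,-1,0.039,-0.082,0,0,0,-24,-1,0.052,-0.11,0,0,0,-32,-1,0.065,-0.137,0,0,0,-40,-1,0.078,-0.165,0,0,0,-48,-1,0.09,-0.192,0,0,0,-56,-1,0.102,-0.218,0.003,0,0,-60.3,-1]}}

```text
time: 21.05
tool_pos: [0.5275, 0.209, 0.297]
tcp_rot: [-1.934, -2.473, -0.0]
wrist_force: [0.4, -0.1, -0.5]
width: 0.278
grip_force: 50.7
```

Request:
{"api": "jog_arm", "payload": {"deltas": [0,0,0,0,0,0,-1,0,0,0,0,0,0,-1,0,0,0,0,0,0,-1,0,0,0,0,0,0,-1]}}

```text
time: 21.45
tool_pos: [0.529, 0.2065, 0.297]
tcp_rot: [-1.942, -2.469, 0.0]
wrist_force: [0.3, 0.2, -1.2]
width: 0.271
grip_force: 50.7
```

```bash
python3 - <<'E'
from sl import *
import pickle
for f,zh in(("w3",.112),("w4",.112),("w8",.108)):
    c,s=pickle.load(open(f+".pkl","rb")); w,gx,gy,m,a,xx,yy=slot(c,zh); k=np.hypot(xx,yy)<55
    print(f,np.degrees(np.angle((m[k]*np.exp(2j*np.radians(a[k]))).sum()))/2)
st(); delta((.5302,.2082,.26),np.radians(13.72))
c=cam("wrist"); s=readout.read_state(); g=cv2.cvtColor(c["color"],cv2.COLOR_BGR2GRAY); pickle.dump((c,s),open("w9.pkl","wb"))
print("tip pred",proj(c,s["tool_pos"]-[0,0,.128]),"hole",proj(c,(.5302,.2082,.10)))
print(g[222:240,306:342])
E
```

```text
w3 56.439976
w4 56.760777
w8 -30.321234
t 21.45 p [0.529  0.2065 0.297 ] yaw 13.62 tilt 0.01 F [ 0.34  0.18 -1.23] T [-0.011  0.026  0.043] w 0.271 g 50.74250400066376 q [ 0.33  0.03  1.78 -0.    1.33  0.09]
shift [0.0014 0.0016 0.037 ] turn [-0.01  0.   -0.1 ]
tip pred [np.float64(323.6446751051146), np.float64(231.30393747584372)] hole [np.float64(325.3177525758699), np.float64(210.53466441946983)]
[[ 87  86  84  84  84  84  84  85  85  85  85  86  89  92  91  89  89  87
   86  85  83  84  85  86  88  89  92  89  88  86  85  85  84  85  86  85]
 [ 87  86  85  85  82  83  85  84  84  85  85  86  87  90  90  89  87  86
   85  83  84  83  84  86  89  91  90  88  89  87  86  85  84  84  84  86]
 [ 86  86  86  84  83  84  83  85  84  84  86  87  87  90  92  90  87  86
   85  83  83  84  84  86  88  90  90  89  88  87  85  85  84  83  85  86]
 [ 87  85  85  85  83  83  83  84  84  85  86  85  88  91  91  90  88  87
   85  84  82  84  85  86  89  90  90  90  88  87  86  85  84  84  86  86]
 [ 87  86  86  84  83  83  84  84  84  86  87  87  89  92  91  89  86  87
   85  84  83  84  86  86 
[... 1286 characters left out ...]
  68  63  67  67  68  68  69
   68  68  68  69  67  63  71  81  88  89  87  85  85  85  84  85  85  86]
 [ 88  86  85  85  84  84  84  83  81 124 138 123  93  72  68  68  69  69
   69  69  68  69  77 104 125 123  99  87  88  86  85  85  84  85  84  86]
 [ 87  85  85  85  84  84  83  83  80 127 142 126  86  65  68  68  68  69
   69  67  68  68  64 119 133 125 100  87  88  86  85  85  84  85  85  86]
 [ 87  86  86  85  84  83  84  84  80 107 114 117  83  66  68  68  69  69
   69  69  68  69  63 113 117 112  95  87  86  85  85  85  84  84  85  86]
 [ 85  85  86  85  83  84  82  82  83  85  84 111  87  65  69  69  68  68
   69  69  68  68  64  97  97  90  89  88  86  86  85  84  85  85  85  85]]
```

The stud turned about 87 degrees, and with its starting offset that is past 1.45 rad. The driver is still straight in the grip. Next I'll lower it into its hole.

Request:
{"api": "jog_arm", "payload": {"deltas": [0.0015,0.0015,0.02,0,0,0,-1,0.0015,0.0015,0.05,0,0,0,-1,0.0015,0.0015,0.06,0,0,0,-1,0.0015,0.0015,0.06,0,0,0,-1,0.0015,0.0015,0.07,0,0,0,-1,0.0015,0.0015,0.08,0,0,0,-1,0.0015,0.0015,0.085,0,0,0,-1,0.0015,0.0015,0.085,0,0,0,-1]}}

```text
time: 22.3
tool_pos: [0.5294, 0.2089, 0.211]
tcp_rot: [-1.94, -2.47, 0.002]
wrist_force: [-0.4, -0.4, -0.7]
width: 0.275
grip_force: 50.9
```

```bash
python3 - <<'E'
from h import *
st(); delta((.5302,.2082,.141),np.radians(13.72))
E
```

```text
t 22.3 p [0.5294 0.2089 0.211 ] yaw 13.72 tilt 0.09 F [-0.36 -0.38 -0.73] T [-0.074 -0.044 -0.017] w 0.275 g 50.93480050563812 q [ 0.33  0.09  1.87 -0.    1.18  0.09]
shift [-0.0009  0.0008  0.07  ] turn [-0.09  0.01 -0.  ]
```

The tip is 17 mm inside the hole with no force.

Request:
{"api": "jog_arm", "payload": {"deltas": [-0.0008,0.0008,0.02,0,0,0,-1,-0.0008,0.0008,0.045,0,0,0,-1,-0.0008,0.0008,0.062,0,0,0,-1,-0.0008,0.0008,0.068,0,0,0,-1,-0.0008,0.0008,0.07,0,0,0,-1,-0.0008,0.0008,0.071,0,0,0,-1,-0.0008,0.0008,0.071,0,0,0,-1]}}

```text
time: 23.0
tool_pos: [0.5313, 0.2087, 0.142]
tcp_rot: [1.94, 2.47, 0.001]
wrist_force: [-0.4, 0.4, -0.6]
width: 0.276
grip_force: 51.0
```

Request:
{"api": "jog_arm", "payload": {"deltas": [0,0,0.001,0,0,0,-1,0,0,0.001,0,0,0,-1,0,0,0.001,0,0,0,-1]}}

```text
time: 23.3
tool_pos: [0.5313, 0.2087, 0.1406]
tcp_rot: [1.94, 2.47, 0.002]
wrist_force: [-0.2, -0.1, -1.1]
width: 0.273
grip_force: 51.0
```

```bash
python3 a.py
```

```text
t 23.5 p [0.5312 0.2086 0.1403] yaw 13.71 tilt 0.05 F [-0.23 -0.05 -1.62] T [0.028 0.018 0.027] w 0.274 g 50.96523821353912 q [ 0.33  0.16  1.94 -0.    1.04  0.09]
[ 0.02  0.08 -0.86] [-0.022  0.043 -0.008]
```

Request:
{"api": "jog_arm", "payload": {"deltas": [-0.0003,-0.0008,0.001,0,0,0,-1,-0.0003,-0.0008,0.0015,0,0,0,-1,-0.0003,-0.0008,0.0015,0,0,0,-1]}}

```text
time: 23.8
tool_pos: [0.5301, 0.208, 0.1385]
tcp_rot: [-1.94, -2.471, 0.0]
wrist_force: [0.6, -0.3, -1.0]
width: 0.277
grip_force: 51.2
```

Request:
{"api": "jog_arm", "payload": {"deltas": [0,0,0,0,0,0,-0.3,0,0,0,0,0,0,0,0,0,0,0,0,0,0.5,0,0,0,0,0,0,0.8,0,0,0,0,0,0,0.8,0,0,0,0,0,0,0.8,0,0,0,0,0,0,0.8,0,0,0,0,0,0,0.8]}}

```text
time: 24.6
tool_pos: [0.5301, 0.208, 0.1385]
tcp_rot: [-1.94, -2.471, 0.0]
wrist_force: [0.5, -0.2, -0.0]
width: 0.899
grip_force: 0.0
```

```bash
python3 a.py
```

```text
t 24.8 p [0.5302 0.208  0.1386] yaw 13.72 tilt 0.0 F [ 0.85  0.91 -0.28] T [-0.025 -0.018  0.014] w 0.906 g 0.0 q [ 0.33  0.16  1.94 -0.    1.04  0.09]
[ 0.38  0.4  -0.14] [-0.007  0.008 -0.014]
```

Released. I'll go straight up and compare with the earlier picture.

Request:
{"api": "jog_arm", "payload": {"deltas": [0,0,-0.01,0,0,0,0.8,0,0,-0.03,0,0,0,0.8,0,0,-0.06,0,0,0,0.8,0,0,-0.08,0,0,0,0.8,-0.005,0.002,-0.097,0,0,0,0.8,-0.005,0.002,-0.097,0,0,0,0.8,-0.005,0.002,-0.097,0,0,0,0.8]}}

```text
time: 25.5
tool_pos: [0.5335, 0.2037, 0.236]
tcp_rot: [1.94, 2.47, 0.002]
wrist_force: [-0.4, 0.6, -1.1]
width: 0.904
grip_force: 0.0
```

```bash
python3 - <<'E'
from h import *
import pickle
c=cam("wrist"); s=st(); g=cv2.cvtColor(c["color"],cv2.COLOR_BGR2GRAY)
c0,_=pickle.load(open("w2.pkl","rb")); g0=cv2.cvtColor(c0["color"],cv2.COLOR_BGR2GRAY)
T=g0[195:272,290:352]; r=cv2.matchTemplate(g,T,cv2.TM_CCOEFF_NORMED); _,v,_,l=cv2.minMaxLoc(r); print(v,l)
u,w=l[0]+30,l[1]+53; print("cap",ray(c,u,w,.17),"before",ray(c0,320,248,.17))
t0=pickle.load(open("top.pkl","rb"))["color"].astype(int); t1=cam("top")["color"].astype(int); b=(slice(205,270),slice(190,300)); 
print("top diff block",(abs(t0-t1).max(2)[b]>60).sum())
E
```

```text
t 25.55 p [0.5328 0.2036 0.2349] yaw 13.71 tilt 0.05 F [ 0.08 -1.16 -0.77] T [ 0.025 -0.078  0.034] w 0.902 g 0.0 q [0.32 0.08 1.85 0.   1.22 0.08]
0.9765949845314026 (289, 197)
cap [0.52961881 0.20872627 0.17      ] before [0.52903288 0.20791113 0.17      ]
top diff block 2312
```

```bash
python3 -c "
from h import *
print(finish_job())"
```

```text
the job is handed in; nothing more can be done
None
```

I turned the open stud clockwise to its stop, stood the flat screwdriver back in its own hole within about 1 mm of where it was, released it, and handed the job in at about 26 s; the result wasn't reported.

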